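Snap the lid onto the packed food box

ROBOT

A 6-joint arm with a two-finger parallel gripper is mounted at the origin on a cart in front of the work surface, level with it; the furniture and walls round the work are solid. World frame = base frame: x ahead of the robot, y to its left, z up, the work surface at z = 0. Lengths are in mm, angles in rad, forces in N, time in s.
With the tool pointing down it reaches from about 275 to 1000 mm from the base axis. Payload 8.4 kg.
Tool frame: the origin (TCP) lies at the centre of the arm's flange, where the gripper is bolted on; the fingertips stand 173 mm ahead of it and the grasp point (between the pads) lies 155 mm ahead of it (r.nose_length is the distance from the TCP to the fingertips, in mm); z points along the fingers, y is the direction in which the jaws open and shut (so a half turn about z gives the same grasp; the last joint's range is limited). The gripper opens to 85 mm and grips with 20 to 120 N. Pads are 22 mm wide; open, the fingers measure 114 mm over their backs; the gripper's body (76 mm by 85 mm) begins 54 mm behind the grasp point. The pads swing forward as they close: fully open they stand 13 mm farther back than shut.
Start: joints at [1.281, 0.353, 1.633, -0, 1.155, -0.002], TCP at [177.401, 599.298, 404.681] pointing down, gripper open.
Joint ranges: [-2.63, 2.63], [-0.92, 2.1], [0.06, 2.66], [-1.3, 4.44], [0, 2.69], [-3.02, 3.02]. Speed limits (rad/s): [2.22, 2.22, 2.79, 3.14, 3.14, 3.14].

INTERFACE

Orientations are given as [roll, pitch, yaw] about the fixed x, y, z axes, in that order (R = Rz(yaw) Ry(pitch) Rx(roll)).
In Python, from rig import r, grab_frame, workorder gives the robot as it stands.
- The arm moves only by the tool carry_out, never from a script. Its argument "steps" is a list that holds one entry, the list of rows, each a list of 5 numbers: the opening in per cent of the stroke, from 0 (shut) to 100 (fully open), then the shift along the tool's x, y, z in m, then the turn about the tool's z in degrees. In form: [[[jaw, x, y, z, spin], ...]]. A call has 1 to 8 rows; each row is the pose to reach, as a shift and turn from the pose measured when the call began, along the tool's axes at that moment; what a row does not reach only later rows make up. A row lasts 1/10 s, in which the tool goes at most 50 mm and 8.59 degrees, less where a joint would pass 70% of its speed; a pose out of reach is approached as far as the arm can. A call with a gripper value outside its range is refused whole. The fingers move at their own pace and stop on an object; "squeeze" is the grip in N (left out, the last holds). Time passes only in rows, so rows that repeat a pose let the fingers close. It gives the time, the measured TCP pose, the force and the opening at its end, in the units of the state.
- r.sense(): the state, without advancing time (a new reading comes with each control period).
- grab_frame(name): name is "scene" or "side" or "wrist"; returns a dict with "image" (400x640x3 uint8, red, green, blue), "intrinsics" (3x3 intrinsics, pixels), "eye" and "rotation" of the camera in the world; the wrist camera has in their place "T_tool_cam" (4x4, takes a point from camera to tool coordinates, whose origin is the TCP and whose axes are the flange's). Camera axes: x right, y up, looking along -z (the intrinsics and any distortion apply to the point x, -y, -z); pixel columns grow to the right and rows downward; lengths in mm; the calibration is good to about 2 mm. A picture is of the moment at which its call begins: read the wrist's pose just before it. There is no depth.
- workorder.sign_off(): hands the job in, once; it reports no verdict.
The state is a dict: "clock": time; "qpos": joint angles; "qvel": joint speeds; "joint_efforts": joint torques, N m; "eef_pos": TCP position; "tcp_rot": TCP orientation; "contact_force": force on the tool from outside, world axes, zero at the start; "wrist_torque": the same for the moment, N m; "opening": opening from 0.0 (shut) to 1.0 (fully open).
Only numpy, scipy, OpenCV 4.12 (cv2) and the standard library are available. Lean on these libraries where they do the work, as an engineer would, in place of code of your own. Each camera call takes 0.05 s, during which the arm holds its last target.

TASK

Pull the loose green lid up off the lid caddy by its grip bar, keep it level, and set it gently onto the open white food box so that it is seated all round, its four white tabs still standing up. Then press down each of the four tabs around the rim until it lies flat. Leave the box standing flat with the lid fully home, and leave the other things on the table where they are.

Things in the scene. Friction and masses are not known exactly. Their poses are not given: they have to be found in the camera images.
- food_box: Open white plastic food box, 168 (x) x 118 (y) x 75 mm high, about 0.7 kg, loose on the table, packed with a steel cup and a sauce pot that stay below the rim. Origin: centre of its underside, z up; x along its long side. Walls 4 mm, mouth 160 x 110 mm; a lip at the rim makes it 173 x 123 mm over all.
- caddy: Low lid caddy: black weighted base (184 x 134 mm) with two green spare lids with recessed tops, fixed to the table. Origin: centre of its underside, x along its long side. The loose lid lies on its rim (42 mm up), plug nested in its 160 x 110 mm mouth, gripped by rubber nubs that resist lifting with a few newtons.
- lid_grip (a point): Centre of the loose green lid's grip bar; axes: z up, x along the lid's long side (it fits either way round). The bar is 20 mm thick along x, 40 mm long along y, its top 12 mm above this point; the top of the lid's plate is 18 mm below. Nested on the caddy this point is 66 mm above the table; fully seated on the box, 99 mm above the box's underside.
- lid: The same lid: 180 (x) x 130 (y) mm, about 0.18 kg, plate 6 mm thick. Origin: centre of the plate's underside, 24 mm below lid_grip, same axes. The plug under the plate is 155 x 105 mm and 11 mm deep (its lowest 4 mm rounded and set in 2.5 mm on each side); seated, the plate lies on the rim.
- tab0 (a joint): Angle of the white snap tab on the +x short side (hinge 57 mm from the lid's centre), rad: 0 standing up (about 29 degrees above the lid's plate), 0.5 pressed down flat on the lid (end stop). It has no spring: it moves under about 4 N at its free end and stays where it is left; it counts as engaged beyond 0.42.
- tab0_press (a point): Point to press on tab 0: on its upper face, 26 mm out from its hinge and 10 mm from its free end. The tab is 40 mm wide along the lid's edge, 36 mm long, 5 mm thick, hinged at its inner end, the free end pointing outwards over the lid's edge. Pushed straight down it swings about the hinge until this point is 5 mm above the top of the lid's plate.
- tab1 (a joint): Angle of the white snap tab on the +y long side (hinge 32 mm from the centre), rad: 0 standing up (about 29 degrees above the lid's plate), 0.5 pressed down flat on the lid (end stop). It has no spring: it moves under about 4 N at its free end and stays where it is left; it counts as engaged beyond 0.42.
- tab1_press (a point): Point to press on tab 1: on its upper face, 26 mm out from its hinge and 10 mm from its free end. The tab is 40 mm wide along the lid's edge, 36 mm long, 5 mm thick, hinged at its inner end, the free end pointing outwards over the lid's edge. Pushed straight down it swings about the hinge until this point is 5 mm above the top of the lid's plate.
- tab2 (a joint): Angle of the white snap tab on the -x short side (hinge 57 mm from the centre), rad: 0 standing up (about 29 degrees above the lid's plate), 0.5 pressed down flat on the lid (end stop). It has no spring: it moves under about 4 N at its free end and stays where it is left; it counts as engaged beyond 0.42.
- tab2_press (a point): Point to press on tab 2: on its upper face, 26 mm out from its hinge and 10 mm from its free end. The tab is 40 mm wide along the lid's edge, 36 mm long, 5 mm thick, hinged at its inner end, the free end pointing outwards over the lid's edge. Pushed straight down it swings about the hinge until this point is 5 mm above the top of the lid's plate.
- tab3 (a joint): Angle of the white snap tab on the -y long side (hinge 32 mm from the centre), rad: 0 standing up (about 29 degrees above the lid's plate), 0.5 pressed down flat on the lid (end stop). It has no spring: it moves under about 4 N at its free end and stays where it is left; it counts as engaged beyond 0.42.
- tab3_press (a point): Point to press on tab 3: on its upper face, 26 mm out from its hinge and 10 mm from its free end. The tab is 40 mm wide along the lid's edge, 36 mm long, 5 mm thick, hinged at its inner end, the free end pointing outwards over the lid's edge. Pushed straight down it swings about the hinge until this point is 5 mm above the top of the lid's plate.
- steel_cup_3: Bystander: steel portion cup, 68 mm across, 42 mm high, loose; origin at the centre of its underside.
- sauce_pot_4: Bystander: small lidded sauce pot with green contents, 53 mm across, 36 mm high, loose; origin at the centre of its underside.
- timer: Bystander: red and white kitchen timer, 62 mm across, 40 mm high, loose; origin at the centre of its underside.

How it is judged:
By the outcome, as a careful person would: the job done as asked, in the order asked, and still so for the second after the job is handed in, with the robot touching nothing.
It also fails if it takes over 48 s, if anything falls off the work surface, if the arm or the gripper's body presses on something with over 40 N, if the wrist force passes 120 N, or if a joint passes its speed limit or range.

## Working session

There is one attempt and no reset: what is moved stays moved. The work goes in short steps, Python scripts to look and compute and a tool call to move; the robot and the scene stay as the last step left them, time stands still between calls to the robot, and variables do not carry over. Pictures are saved under pics/ and viewed, and the job is handed in when it is done.

Besides the shell and the picture viewer there is one more tool, called as name(argument=value, ...) on one line, values as JSON. carry_out: Moves the arm, as the interface text tells. Its arguments: {"type":"object","properties":{"steps":{"type":"array","items":{"type":"array","items":{"type":"array","items":{"type":"number"}}}},"squeeze":{"type":"number"}},"required":["steps"]}

```bash
ls; mkdir -p pics
python3 - <<'E'
from rig import r, grab_frame, workorder
import cv2
print(r.sense())
for n in ["scene","side","wrist"]:
    f=grab_frame(n)
    cv2.imwrite(f"pics/{n}0.png",f["image"][:,:,::-1])
    print(n,{k:v for k,v in f.items() if k!="image"})
E
```

```text
pics
{'clock': 0.0, 'qpos': array([ 1.28062393e+00,  3.53652441e-01,  1.63418163e+00, -1.75402723e-05,
        1.15519246e+00, -2.41728426e-03]), 'qvel': array([-0.00044314, -0.00014053, -0.00026377,  0.00142039, -0.00077067,
       -0.00025215]), 'joint_efforts': array([-3.33296164e-03, -6.05252624e+01, -3.42075992e+01, -2.09938039e-04,
        9.33197007e-03,  4.24349673e-05]), 'eef_pos': array([177.31563233, 599.05530749, 403.93850238]), 'tcp_rot': array([-3.14015874e+00,  1.25708174e-05,  2.85384464e+00]), 'contact_force': array([ 0.37125454,  0.53948755, -0.11693509]), 'wrist_torque': array([-0.00791051,  0.04336167,  0.01117909]), 'opening': 0.999939746925837}
scene {'intrinsics': array([[379.65575396,   0.        , 318.97910724],
       [  0.        , 379.65575396, 202.7370886 ],
       [  0.        ,   0.        ,   1.        ]]), 'eye': array([  62.38136519, -578.67274924,  950.57134708]), 'rotation': array([ 0.68294331,  0.00979487, -0.75251747])}
side {'intrinsics': array([[410.13300127,   0.        , 322.22533675],
       [  0.        , 410.13300127, 203.0050803 ],
       [  0.        ,   0.        ,   1.        ]]), 'eye': array([ 177.71787108, -823.97379507,  564.03622466]), 'rotation': array([ 1.03845905,  0.01220135, -0.42855212])}
wrist {'intrinsics': array([[291.30272846,   0.        , 318.51560038],
       [  0.        , 291.30272846, 199.84800838],
       [  0.        ,   0.        ,   1.        ]]), 'T_tool_cam': array([[-5.35510518e-04,  9.56336929e-01,  2.92265961e-01,
         7.50306240e+01],
       [ 9.99999784e-01,  6.23637610e-04, -2.08362529e-04,
        -9.12823861e-02],
       [-3.81532826e-04,  2.92265786e-01, -9.56337056e-01,
         2.95043098e+01],
       [ 0.00000000e+00,  0.00000000e+00,  0.00000000e+00,
         1.00000000e+00]])}
```

View pics/scene0.png

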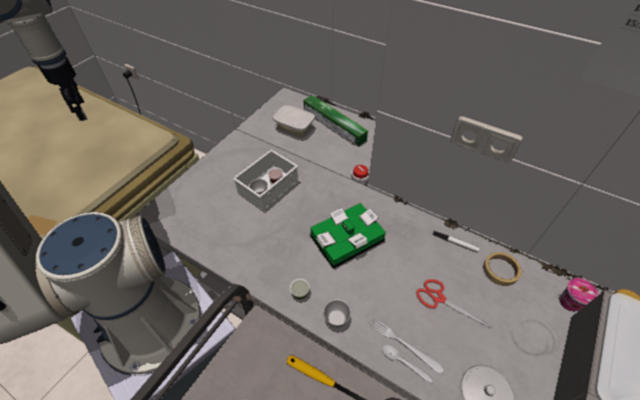

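View pics/side0.png

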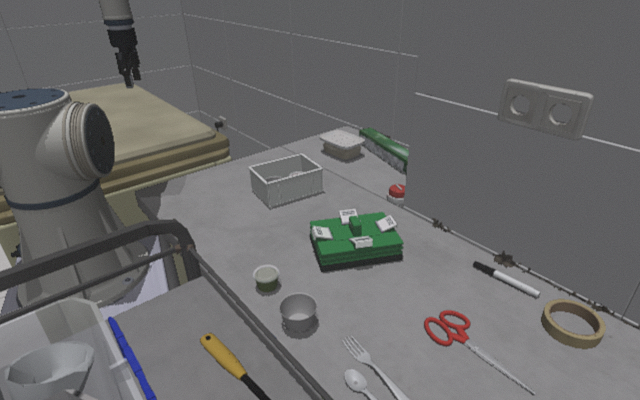

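View pics/wrist0.png

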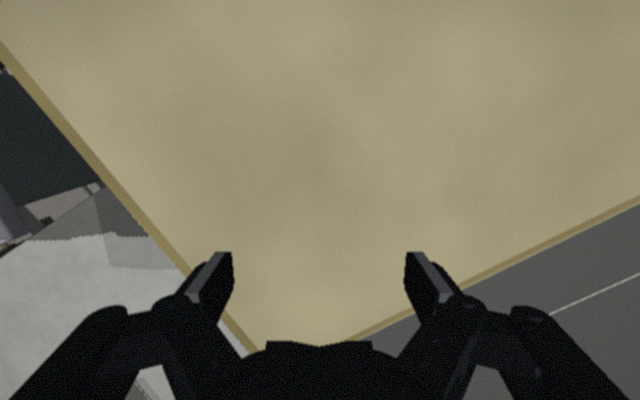

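The scene view shows the green lid on the caddy near (348,232) with its grip bar at (348,227), and the white box near (267,180). The arm stands far off, over the cushion. Next I'll write the ray-casting helpers and measure lid and box.

```bash
cat > h.py <<'E'
from rig import r, grab_frame, workorder
import numpy as np, cv2
from scipy.spatial.transform import Rotation as Ro
def cam(name):
    s=r.sense(); f=grab_frame(name)
    if name=="wrist":
        T=f["T_tool_cam"]; Rt=Ro.from_euler('xyz',s["tcp_rot"]).as_matrix()
        R=Rt@T[:3,:3]; e=Rt@T[:3,3]+s["eef_pos"]
    else:
        R=f["rotation"]; R=Ro.from_euler('xyz',R).as_matrix() if np.shape(R)==(3,) else R
        e=f["eye"]
    return f["image"],f["intrinsics"],np.array(e),R
def ray(K,R,uv):
    d=np.linalg.inv(K)@[uv[0],uv[1],1]; return R@np.array([d[0],-d[1],-d[2]])
def onplane(c,uv,z):
    d=ray(c[1],c[3],uv); return c[2]+d*(z-c[2][2])/d[2]
def proj(c,p):
    q=c[3].T@(np.array(p)-c[2]); q=c[1]@[q[0],-q[1],-q[2]]; return q[:2]/q[2]
def save(im,name,s=1):
    cv2.imwrite(f"pics/{name}.png",cv2.resize(im,None,fx=s,fy=s,interpolation=cv2.INTER_CUBIC)[:,:,::-1])
E
python3 - <<'E'
from h import *
c=cam("scene");d=cam("side")
s=r.sense()
print(proj(c,s["eef_pos"]),proj(d,s["eef_pos"]))
save(c[0][140:280,220:400],"sc1",4); save(d[0][140:280,235:415],"sd1",4)
E
```

```text
[52.9469708  61.94424996] [120.66416028  27.62463557]
```

View pics/sc1.png

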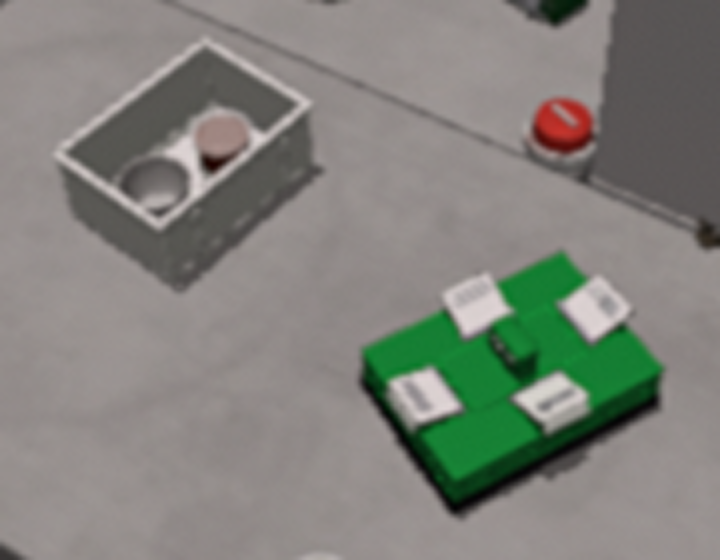

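View pics/sd1.png

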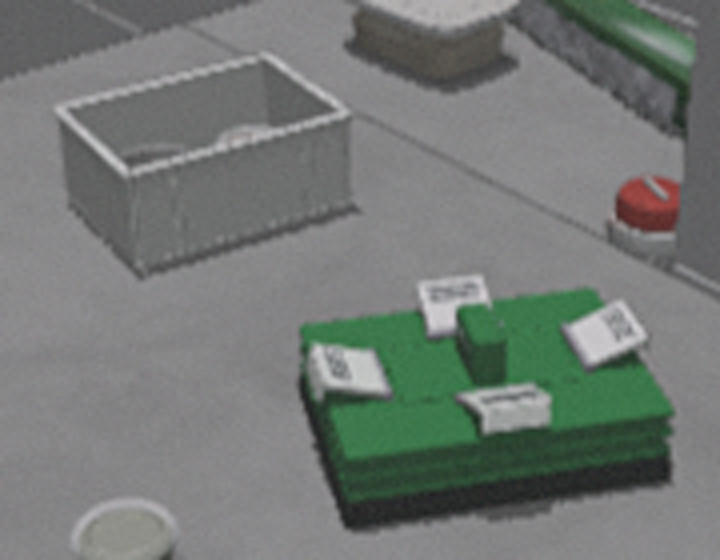

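Run:
```python
from h import *
for nm,off,lid,box in [("scene",(220,140),[(362,352),(565,252),(663,370),(455,482)],[(57,155),(205,40),(310,103),(160,225)]),
 ("side",(235,140),[(301,327),(595,290),(672,410),(343,462)],[(57,108),(265,53),(350,113),(130,173)])]:
    c=cam(nm)
    for P,z in ((lid,48),(box,75)):
        Q=np.array([onplane(c,(u/4+off[0],v/4+off[1]),z)[:2] for u,v in P])
        e=[np.linalg.norm(Q[i]-Q[i-1]) for i in range(4)]
        a=(Q[1]+Q[2]-Q[0]-Q[3]) ; b=(Q[1]-Q[0]+Q[2]-Q[3])
        print(nm,Q.round().tolist(),"c",Q.mean(0).round(1),"edges",np.round(e),"angs",np.degrees(np.arctan2(Q[1,1]-Q[0,1],Q[1,0]-Q[0,0])),np.degrees(np.arctan2(Q[2,1]-Q[3,1],Q[2,0]-Q[3,0])),np.degrees(np.arctan2(Q[2,1]-Q[1,1],Q[2,0]-Q[1,0])))
s=r.sense(); Rt=Ro.from_euler('xyz',s["tcp_rot"]).as_matrix(); print(Rt.round(3))
```

```text
scene [[475.0, -89.0], [651.0, -126.0], [622.0, -249.0], [448.0, -213.0]] c [ 548.9 -169.3] edges [127. 180. 126. 177.] angs -12.133263720594298 -12.028867396670107 -103.39163891412838
scene [[416.0, 202.0], [583.0, 224.0], [598.0, 108.0], [431.0, 88.0]] c [507.1 155.5] edges [114. 168. 118. 168.] angs 7.718852167267552 6.5161425319738875 -82.62553627456381
side [[476.0, -90.0], [649.0, -128.0], [622.0, -249.0], [446.0, -215.0]] c [ 548.2 -170.6] edges [129. 178. 124. 179.] angs -12.553394677128592 -11.044695379491104 -102.82270078823245
side [[417.0, 201.0], [582.0, 225.0], [596.0, 104.0], [432.0, 86.0]] c [506.7 153.9] edges [116. 167. 121. 165.] angs 8.332106717074574 6.492412726925166 -83.35572349034915
[[-0.959  0.284 -0.   ]
 [ 0.284  0.959 -0.   ]
 [ 0.    -0.    -1.   ]]
```

carry_out(steps=[[[60,-0.037,-0.028,0,5.5],[60,-0.074,-0.055,0,11],[60,-0.111,-0.083,0,16.5],[60,-0.148,-0.111,0,22],[60,-0.184,-0.138,0,27.5],[60,-0.221,-0.166,0,33],[60,-0.258,-0.194,0,38.5],[60,-0.295,-0.221,0,44]]])

```text
clock: 1.15
eef_pos: [398.3, 301.9, 404.9]
tcp_rot: [3.141, 0.0, 2.082]
contact_force: [-0.1, 0.2, -0.0]
opening: 0.596
```

carry_out(steps=[[[60,-0.045,0.006,0,5.5],[60,-0.09,0.012,0,11],[60,-0.135,0.017,0,16.5],[60,-0.181,0.023,0,22],[60,-0.181,0.023,0,22],[60,-0.181,0.023,0,22]]])

```text
clock: 1.75
eef_pos: [507.2, 154.4, 404.7]
tcp_rot: [-3.142, -0.0, 1.696]
contact_force: [-0.5, -0.5, -1.4]
opening: 0.598
```

Run:
```python
from h import *
print(r.sense())
c=cam("wrist"); save(c[0],"w1",1.25)
np.savez("w1.npz",im=c[0],K=c[1],e=c[2],R=c[3])
```

```text
{'clock': 1.75, 'qpos': array([2.92638187e-01, 2.05739672e-01, 1.83525612e+00, 2.13502941e-04,
       1.10065204e+00, 1.67240761e-01]), 'qvel': array([ 0.04240437, -0.00808479,  0.01392273,  0.00521778,  0.00106906,
        0.00104476]), 'joint_efforts': array([-1.89549007e+00, -4.83402801e+01, -3.37446535e+01, -1.98331405e-01,
       -9.76151065e-02,  2.14781798e-02]), 'eef_pos': array([507.21889635, 154.4193131 , 404.71780681]), 'tcp_rot': array([-3.14150656e+00, -1.78491505e-04,  1.69609702e+00]), 'contact_force': array([-0.54387986, -0.4564005 , -1.43338834]), 'wrist_torque': array([ 0.02179106,  0.03729331, -0.03126989]), 'opening': 0.5984514469326682}
```

View pics/w1.png

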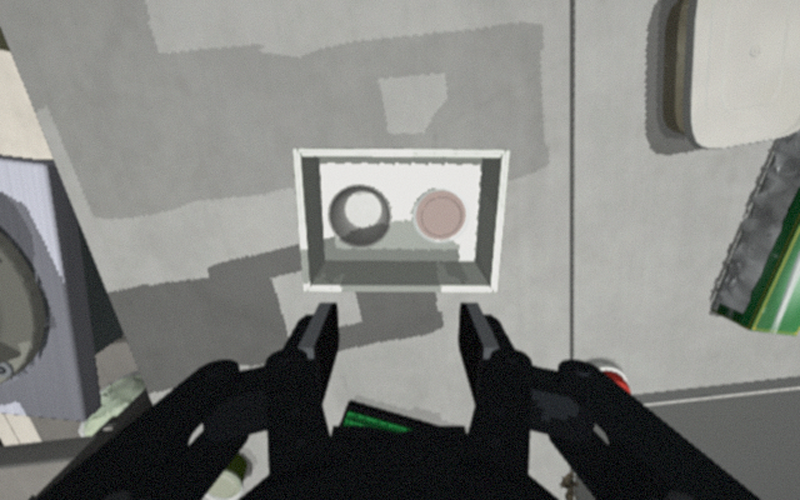

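The box is centred in the wrist view: rim corners at about (293,150), (510,150), (497,291) and (304,291) in this 1.25x picture. I'll zoom in on it.

Run:
```python
from h import *
d=np.load("w1.npz"); save(d["im"][110:240,225:420],"w1z",4)
```

```text
(no output)
```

View pics/w1z.png

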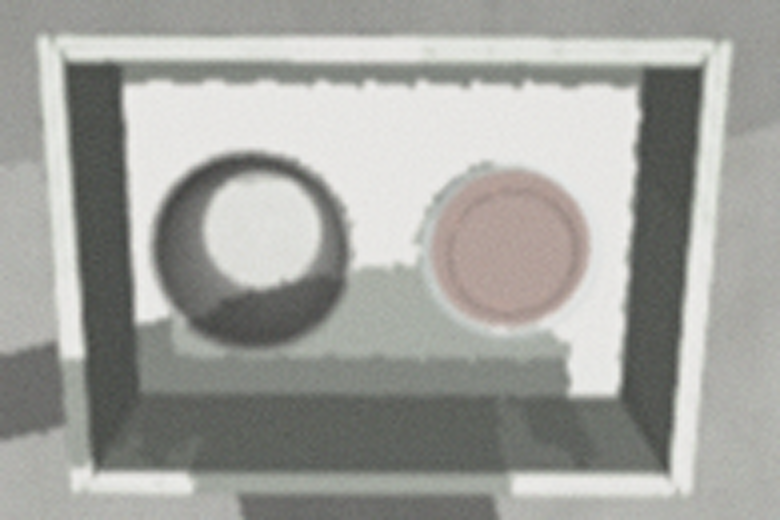

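Run:
```python
from h import *
d=np.load("w1.npz"); c=(d["im"],d["K"],d["e"],d["R"])
print(c[2])
for nm,P in (("outer",[(38,36),(732,42),(691,494),(72,494)]),("inner",[(66,61),(705,66),(671,473),(93,471)])):
    Q=np.array([onplane(c,((u+.5)/4+224.5,(v+.5)/4+109.5),75)[:2] for u,v in P])
    print(nm,Q.round(1).tolist(),Q.mean(0).round(1),[round(np.linalg.norm(Q[i]-Q[i-1]),1) for i in range(4)])
    for i,j in ((0,1),(3,2),(3,0),(2,1)):
        v=Q[j]-Q[i]; print(round(np.degrees(np.arctan2(v[1],v[0])),2))
```

```text
[497.53640128 228.54558696 375.22697274]
outer [[415.1, 210.8], [586.4, 230.8], [601.0, 110.0], [429.5, 88.4]] [508. 160.] [np.float64(123.2), np.float64(172.4), np.float64(121.7), np.float64(172.8)]
6.67
7.16
96.71
96.88
inner [[422.3, 205.6], [580.9, 224.3], [594.2, 115.5], [435.0, 96.1]] [508.1 160.4] [np.float64(110.3), np.float64(159.7), np.float64(109.6), np.float64(160.4)]
6.71
6.95
96.59
96.95
```

carry_out(steps=[[[60,-0.045,0.0,0.004,3],[60,-0.09,0.0,0.008,6],[60,-0.135,0.0,0.012,9],[60,-0.18,0.0,0.016,12],[60,-0.225,0.0,0.02,15],[60,-0.27,0.0,0.025,18],[60,-0.31,0.0,0.027,19.5],[60,-0.327,0.0,0.027,19.5]]])

```text
clock: 2.6
eef_pos: [548.3, -170.4, 377.4]
tcp_rot: [-3.141, 0.0, 1.357]
contact_force: [0.7, 0.7, -0.1]
opening: 0.603
```

carry_out(steps=[[[60,0,0,0,0],[60,0,0,0,0]]])

```text
clock: 2.8
eef_pos: [548.2, -169.1, 377.3]
tcp_rot: [-3.141, -0.0, 1.359]
contact_force: [-0.2, 0.4, 0.5]
opening: 0.597
```

Run:
```python
from h import *
s=r.sense();print(s["eef_pos"],s["tcp_rot"],s["opening"])
c=cam("wrist"); save(c[0][60:320,160:480],"w2",2.5)
np.savez("w2.npz",im=c[0],K=c[1],e=c[2],R=c[3])
```

```text
[ 548.23929646 -169.0879076   377.28106353] [-3.14057405e+00 -4.38198643e-04  1.35860250e+00] 0.5972578763612137
```

View pics/w2.png

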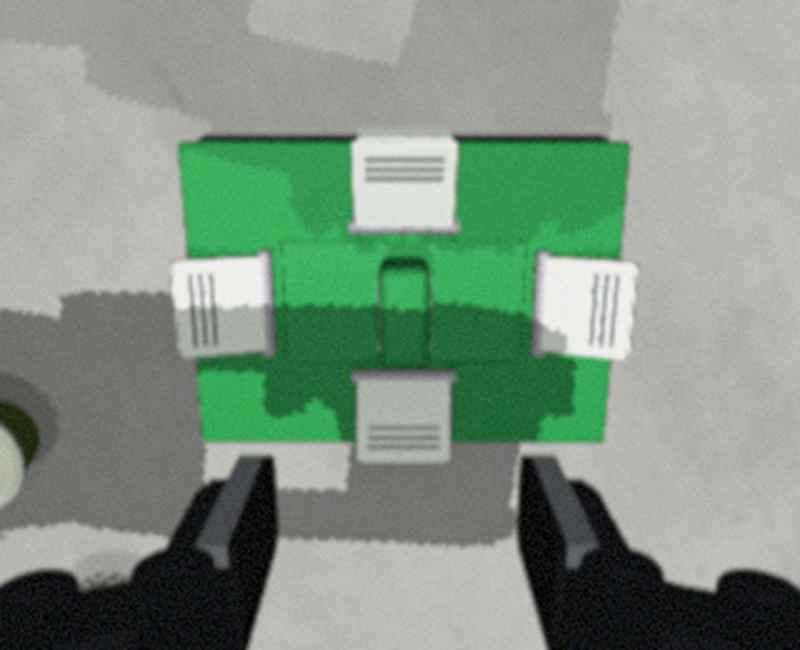

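The wrist view shows the lid: plate corners at (179,143), (630,142), (605,441), (203,442), with the grip bar between columns 380 and 431.

Run:
```python
from h import *
d=np.load("w2.npz"); c=(d["im"],d["K"],d["e"],d["R"])
print(c[2])
px=lambda u,v:((u+.5)/2.5+159.5,(v+.5)/2.5+59.5)
Q=np.array([onplane(c,px(*p),48)[:2] for p in [(179,143),(630,142),(605,441),(203,442)]])
print(Q.round(1).tolist(),Q.mean(0).round(1),[round(np.linalg.norm(Q[i]-Q[i-1]),1) for i in range(4)])
for i,j in ((0,1),(3,2),(3,0),(2,1)):
        v=Q[j]-Q[i]; print(round(np.degrees(np.arctan2(v[1],v[0])),2))
B=np.array([onplane(c,px(*p),78)[:2] for p in [(379,272),(431,272),(429,366),(379,366)]])
print(B.round(1).tolist(),B.mean(0))
for ob,nm in ((c,'lid'),):pass
# offsets in tool frame
for n,ctr,T in (("lid",Q.mean(0),(548.24,-169.09,1.3586)),("box",np.array([508.05,160.2]),(507.22,154.42,1.6961))):
    y=T[2];v=ctr-np.array(T[:2]); print(n,"tool x,y",v@[np.cos(y),np.sin(y)],v@[np.sin(y),-np.cos(y)])
```

```text
[563.5993713  -96.03672268 347.80962841]
[[477.5, -83.2], [652.1, -120.6], [625.8, -246.4], [449.8, -209.0]] [ 551.3 -164.8] [np.float64(128.8), np.float64(178.6), np.float64(128.6), np.float64(179.9)]
-12.06
-11.99
77.58
78.18
[[545.7, -145.0], [564.7, -149.1], [556.6, -185.3], [537.6, -181.2]] [ 551.14498986 -165.16330289]
lid tool x,y 4.816222662869475 2.089692637078746
box tool x,y 5.6309533130608465 1.545854063658359
```

Run:
```python
from h import *
f=grab_frame("wrist");T=f["T_tool_cam"];K=f["intrinsics"]
c=(0,K,T[:3,3],T[:3,:3])
for z in (160,165,168,173):
  for x in(11,-11): print(z,x,[((proj(c,(x,y,z))-[159.5,59.5])*2.5-.5).round(0).tolist() for y in(-25,25)])
c=cam("scene");d=cam("side")
s=r.sense();e=s["eef_pos"]
for z in(0,-168):print(proj(c,e+[0,0,z]),proj(d,e+[0,0,z]))
save(c[0][130:280,270:430],"sc2",5);save(d[0][100:270,270:430],"sd2",4)
```

```text
160 11 [[272.0, 466.0], [526.0, 466.0]]
160 -11 [[278.0, 563.0], [521.0, 563.0]]
165 11 [[276.0, 455.0], [522.0, 455.0]]
165 -11 [[281.0, 549.0], [517.0, 549.0]]
168 11 [[279.0, 449.0], [520.0, 448.0]]
168 -11 [[284.0, 542.0], [515.0, 542.0]]
173 11 [[282.0, 439.0], [516.0, 439.0]]
173 -11 [[287.0, 530.0], [511.0, 530.0]]
[355.14393703 144.80715634] [359.40816558  80.80728243]
[350.94077811 193.95152746] [356.58648935 165.329669  ]
```

View pics/sc2.png

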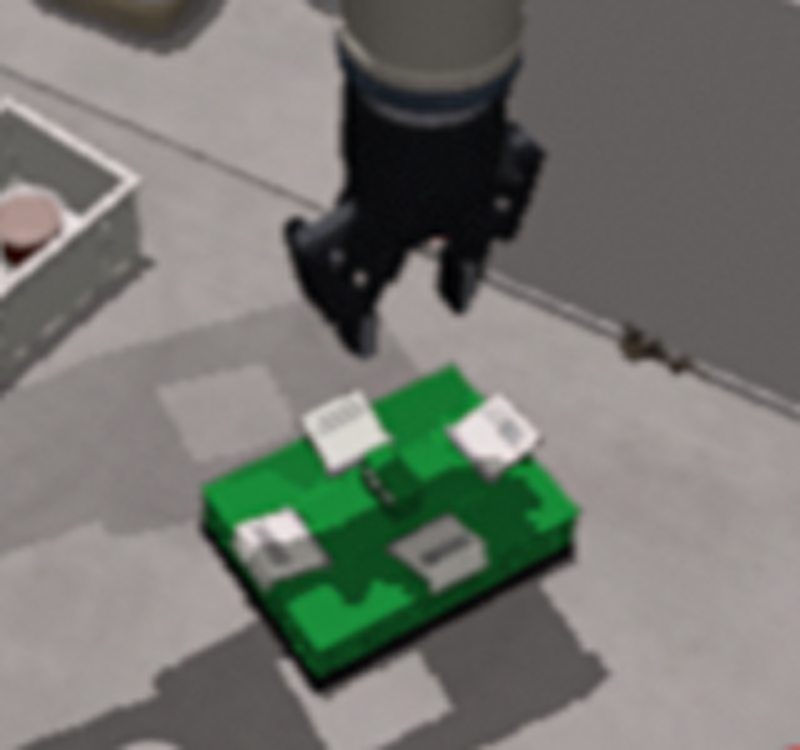

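View pics/sd2.png

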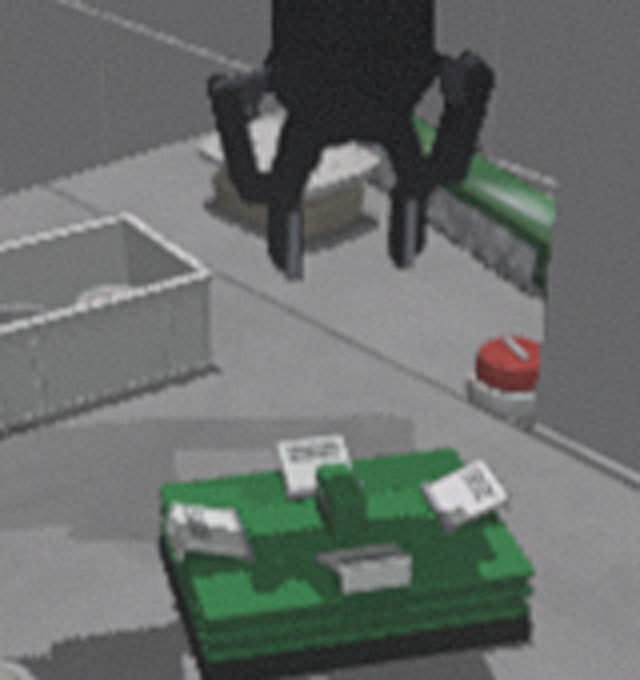

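carry_out(steps=[[[55,0.002,0.0015,0.04,0],[55,0.002,0.0015,0.08,0],[55,0.002,0.0015,0.105,0],[55,0.002,0.0015,0.115,0],[55,0.002,0.0015,0.115,0]]])

```text
clock: 3.5
eef_pos: [549.9, -166.5, 261.6]
tcp_rot: [-3.139, -0.0, 1.36]
contact_force: [1.1, 0.3, 1.3]
opening: 0.551
```

Run:
```python
from h import *
s=r.sense();print(s["eef_pos"],s["tcp_rot"],s["opening"])
c=cam("wrist"); save(c[0],"w3",1.25)
np.savez("w3.npz",im=c[0],K=c[1],e=c[2],R=c[3])
c=cam("side");save(c[0][140:280,270:430],"sd3",5)
```

```text
[ 549.86094117 -166.49177504  261.59299869] [-3.13885364e+00 -3.67470890e-04  1.36027633e+00] 0.5513418865336933
```

View pics/w3.png

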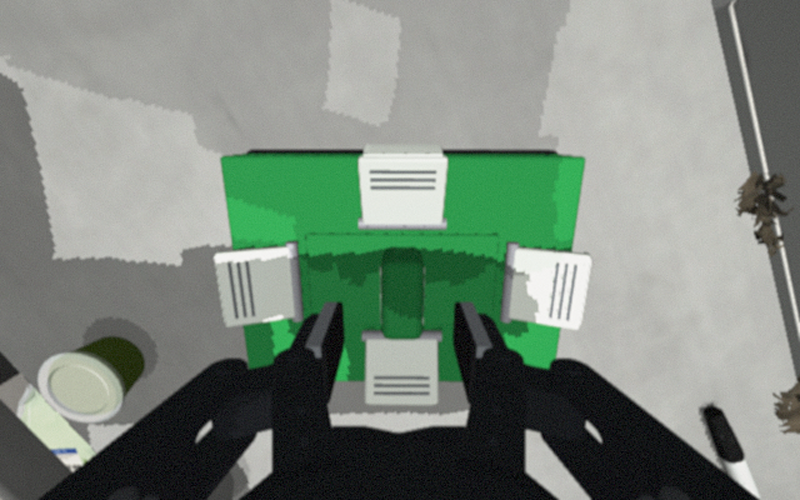

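View pics/sd3.png

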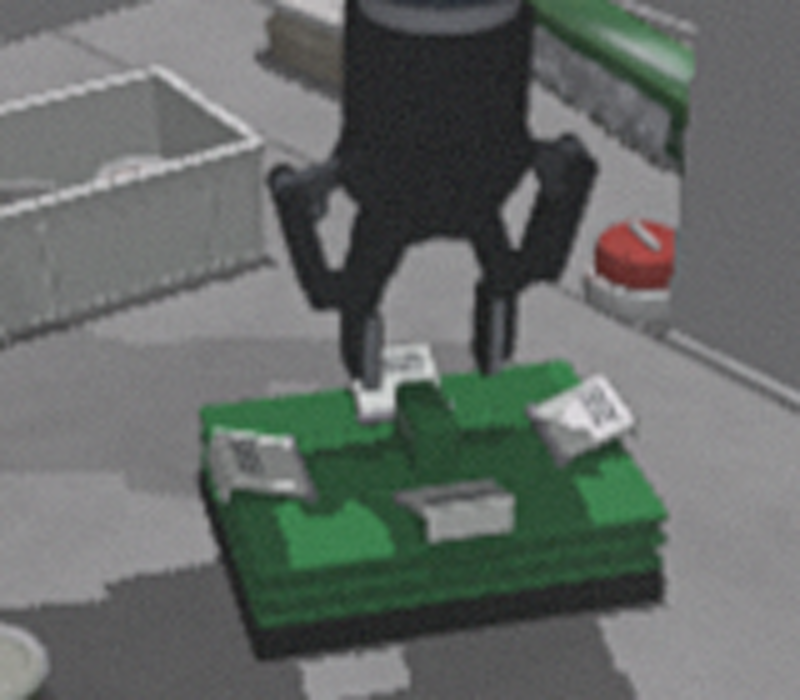

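Run:
```python
from h import *
d=np.load("w3.npz"); c=(d["im"],d["K"],d["e"],d["R"])
px=lambda u,v:((u+.5)/1.25-.5,(v+.5)/1.25-.5)
Q=np.array([onplane(c,px(*p),48)[:2] for p in [(221,157),(585,157)]]);print(Q,np.linalg.norm(Q[0]-Q[1]))
m=Q.mean(0); a=np.radians(-12.1); print("centre from top edge", m-65*np.array([-np.sin(a),np.cos(a)]))
for z in (78,48):print([onplane(c,px(*p),z)[:2].round(1) for p in [(402,249),(402,264),(402,338)]])
im=d["im"]; save(im[190:300,240:400],"w3z",5)
```

```text
[[ 477.50444053  -83.42788216]
 [ 652.06435829 -120.79826546]] 178.5152946847302
centre from top edge [ 551.15919282 -165.6689842 ]
[array([ 556.4, -139.2]), array([ 554.9, -146.1]), array([ 547.2, -182.7])]
[array([ 554.7, -148.2]), array([ 553. , -156.4]), array([ 543.7, -200.1])]
```

View pics/w3z.png

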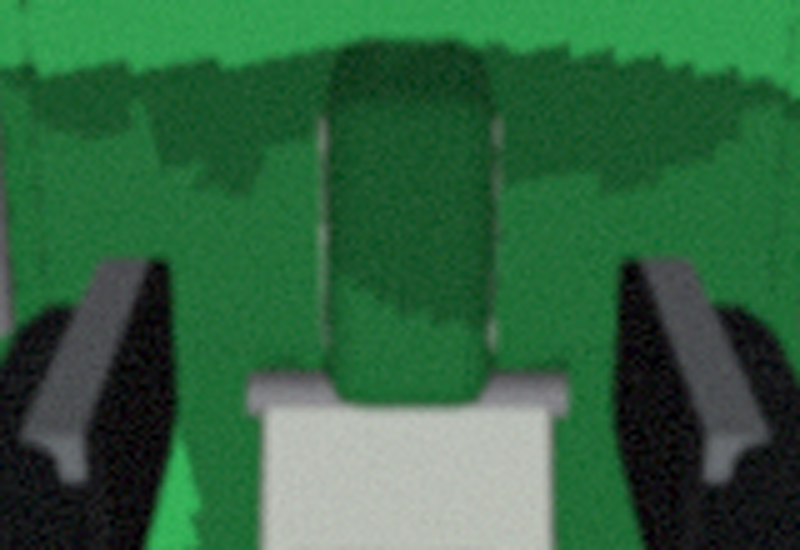

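carry_out(steps=[[[55,0.001,0.001,0.02,0],[55,0.001,0.001,0.032,0],[55,0.001,0.001,0.037,0],[55,0.001,0.001,0.037,0]]], squeeze=60)

```text
clock: 4.0
eef_pos: [551.9, -166.2, 226.5]
tcp_rot: [3.141, -0.0, 1.36]
contact_force: [-0.5, -0.3, -0.6]
opening: 0.551
```

carry_out(steps=[[[5,0,0,0,0],[5,0,0,0,0],[5,0,0,0,0],[5,0,0,0,0],[5,0,0,0,0],[5,0,0,0,0]]], squeeze=60)

```text
clock: 4.6
eef_pos: [551.6, -166.3, 227.4]
tcp_rot: [-3.141, -0.0, 1.36]
contact_force: [-3.7, 0.2, 5.9]
opening: 0.221
```

Run:
```python
from h import *
s=r.sense();print(s["eef_pos"],s["tcp_rot"],s["opening"],s["contact_force"],s["wrist_torque"])
c=cam("wrist"); save(c[0],"w4",1.25)
np.savez("w4.npz",im=c[0],K=c[1],e=c[2],R=c[3])
```

```text
[ 551.5919198  -166.27382527  227.39251994] [-3.14141195e+00 -1.92666055e-05  1.35981508e+00] 0.22068308883235646 [-3.71662355  0.20568352  5.86890182] [ 0.0339511  0.5975589 -0.0907821]
```

View pics/w4.png

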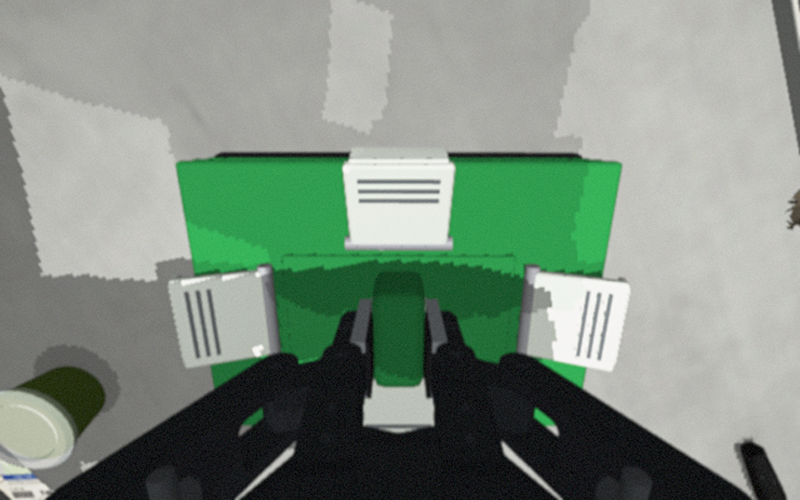

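carry_out(steps=[[[5,0,0,-0.003,0],[5,0,0,-0.008,0],[5,0,0,-0.014,0],[5,0,0,-0.022,0],[5,0,0,-0.035,0],[5,0,0,-0.055,0],[5,0,0,-0.08,0],[5,0,0,-0.1,0]]])

```text
clock: 5.45
eef_pos: [551.8, -166.3, 329.7]
tcp_rot: [3.14, 0.0, 1.36]
contact_force: [1.0, 0.6, -3.2]
opening: 0.22
```

Run:
```python
from h import *
s=r.sense();print(s["eef_pos"],s["tcp_rot"],s["opening"],s["contact_force"],s["wrist_torque"])
c=cam("wrist"); save(c[0],"w5",1.25)
np.savez("w5.npz",im=c[0],K=c[1],e=c[2],R=c[3])
c=cam("side");save(c[0][100:280,240:440],"sd5",4)
```

```text
[ 551.76011145 -166.31319258  329.69121659] [3.14039984e+00 7.83626595e-05 1.35978934e+00] 0.2203080609706864 [ 1.03536508  0.56085396 -3.18531705] [ 0.03800991  0.00183122 -0.02532322]
```

View pics/w5.png

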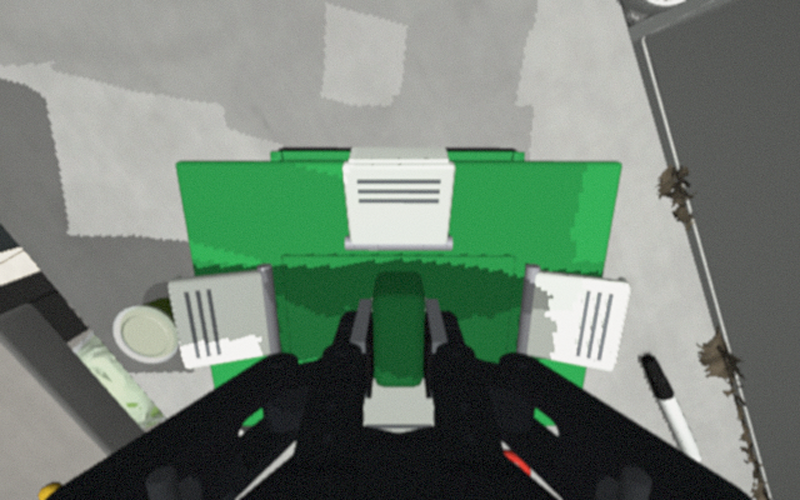

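View pics/sd5.png

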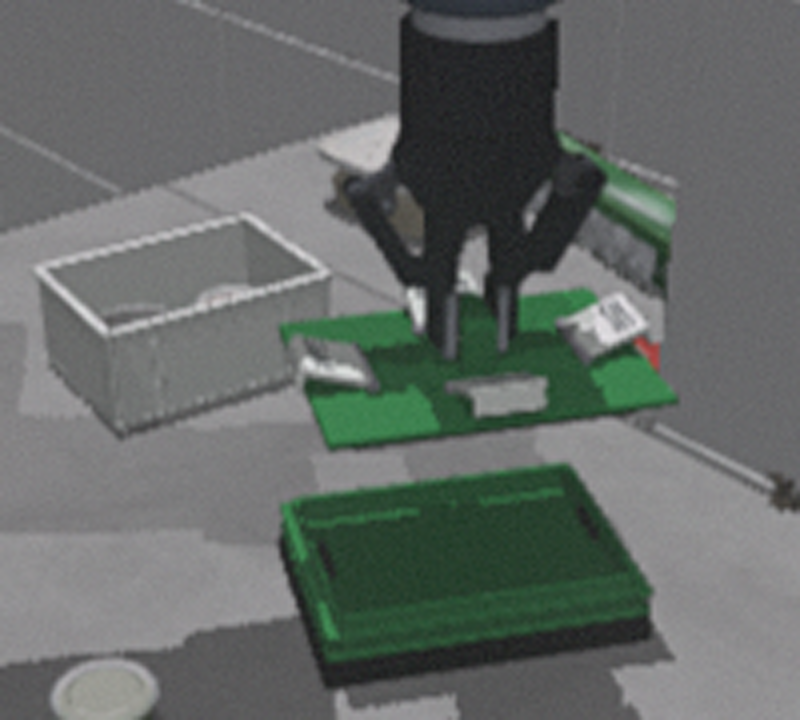

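Run:
```python
from h import *
px=lambda u,v:((u+.5)/1.25-.5,(v+.5)/1.25-.5)
for n,z in (("w4",48),("w5",48+102.3)):
    d=np.load(n+".npz"); c=(d["im"],d["K"],d["e"],d["R"])
    Q=np.array([onplane(c,px(*p),z)[:2] for p in [(177,162),(621,163)]])
    m=Q.mean(0); v=Q[1]-Q[0]; a=np.arctan2(v[1],v[0]); print(n,np.linalg.norm(v),np.degrees(a),"centre", m-65*np.array([-np.sin(a),np.cos(a)]))
```

```text
w4 178.04881903775012 -12.24212679250634 centre [ 551.3500586 -165.7443913]
w5 178.04077937446314 -12.248448427033509 centre [ 551.82295525 -165.86692684]
```

carry_out(steps=[[[5,0.009,-0.003,0,-0.6],[5,0.031,-0.011,0,-1.9],[5,0.062,-0.022,0,-3.8],[5,0.099,-0.035,0,-6],[5,0.139,-0.05,0,-8.5],[5,0.179,-0.064,0,-11],[5,0.216,-0.077,0,-13.2],[5,0.247,-0.088,0,-15.1]]])

```text
clock: 6.35
eef_pos: [517.0, 95.7, 329.4]
tcp_rot: [3.138, 0.002, 1.626]
contact_force: [-0.4, -1.1, -2.7]
opening: 0.215
```

carry_out(steps=[[[5,0.025,-0.002,0,-1.5],[5,0.045,-0.004,0,-2.7],[5,0.057,-0.005,0,-3.4],[5,0.063,-0.005,0,-3.7],[5,0.063,-0.005,0,-3.7],[5,0.063,-0.005,0,-3.7],[5,0.063,-0.005,0,-3.7]]])

```text
clock: 7.05
eef_pos: [508.7, 157.5, 329.2]
tcp_rot: [3.138, 0.002, 1.69]
contact_force: [0.6, -0.3, -2.3]
opening: 0.219
```

Run:
```python
from h import *
s=r.sense();print(s["eef_pos"],s["tcp_rot"],s["opening"],s["contact_force"],s["wrist_torque"])
c=cam("wrist"); save(c[0],"w6",1.25)
np.savez("w6.npz",im=c[0],K=c[1],e=c[2],R=c[3])
c=cam("side");save(c[0][100:240,220:380],"sd6",5)
c=cam("scene");save(c[0][100:240,190:350],"sc6",5)
```

```text
[508.70377372 157.51376619 329.16215496] [3.13835205e+00 2.27455762e-03 1.68954286e+00] 0.2185284084854636 [ 0.56072727 -0.28311855 -2.27836032] [ 0.00163923  0.06979375 -0.01319862]
```

View pics/w6.png

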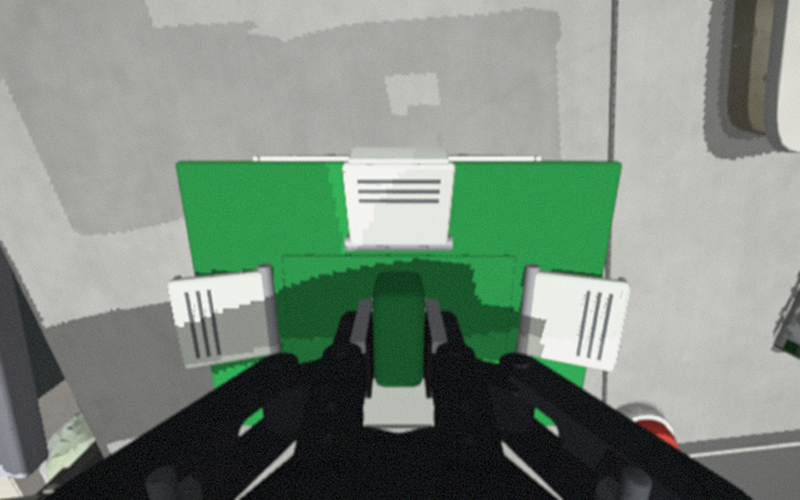

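View pics/sd6.png

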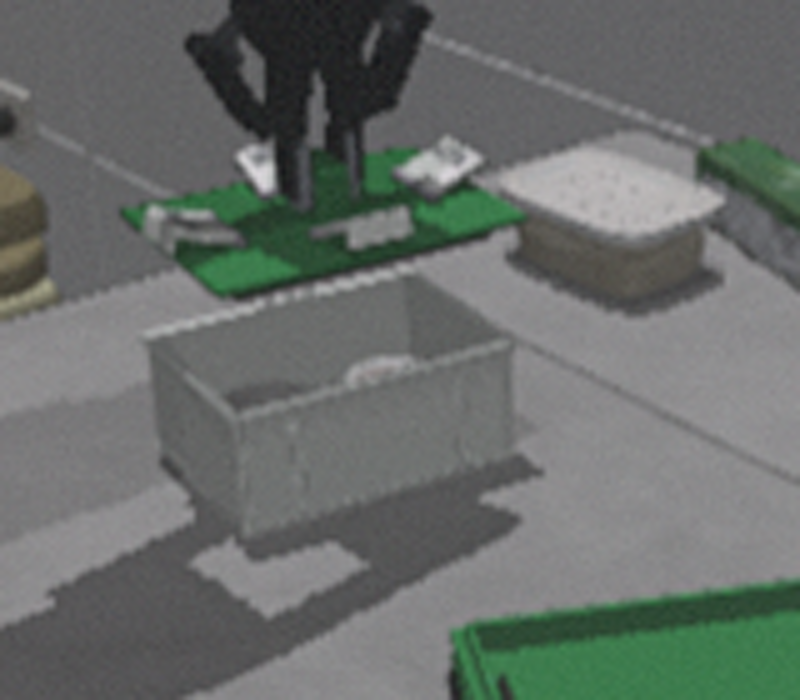

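View pics/sc6.png

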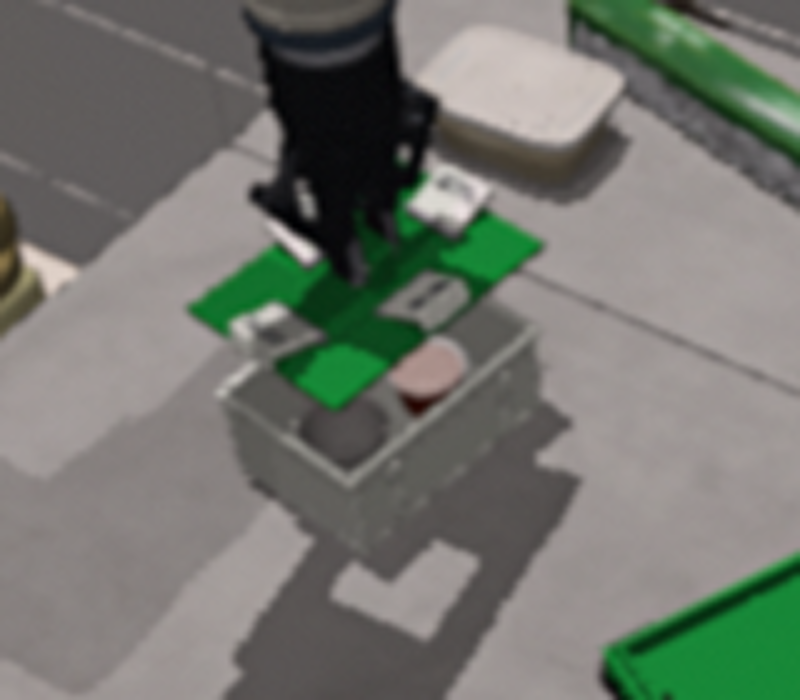

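Run:
```python
from h import *
px=lambda u,v:((u+.5)/1.25-.5,(v+.5)/1.25-.5)
d=np.load("w6.npz"); c=(d["im"],d["K"],d["e"],d["R"])
save(d["im"][110:150,180:460],"w6z",2.8)
def f(P,z,hy):
    Q=np.array([onplane(c,px(*p),z)[:2] for p in P]);m=Q.mean(0); v=Q[1]-Q[0]; a=np.arctan2(v[1],v[0])
    print(np.linalg.norm(v),np.degrees(a),"centre", m-hy*np.array([-np.sin(a),np.cos(a)]))
f([(177,162),(621,163)],329.16-179.4,65)
f([(253,157),(541,157)],75,61.5)
```

```text
177.88535555924346 6.637243301053423 centre [509.14557415 157.76544379]
172.24449012805385 6.76529403882766 centre [508.13334203 159.63152175]
```

View pics/w6z.png

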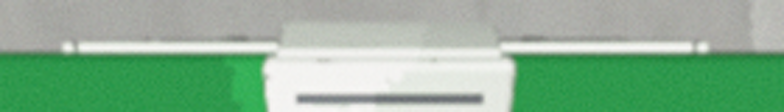

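carry_out(steps=[[[5,0.0015,-0.0007,0.012,-0.1],[5,0.0015,-0.0007,0.03,-0.1],[5,0.0015,-0.0007,0.042,-0.1],[5,0.0015,-0.0007,0.048,-0.1],[5,0.0015,-0.0007,0.048,-0.1],[5,0.0015,-0.0007,0.048,-0.1]]])

```text
clock: 7.8
eef_pos: [508.2, 159.1, 281.4]
tcp_rot: [3.138, 0.002, 1.691]
contact_force: [-0.8, 0.4, -2.7]
opening: 0.222
```

Run:
```python
from h import *
s=r.sense();print(s["eef_pos"],s["tcp_rot"],s["opening"],s["contact_force"],s["wrist_torque"])
c=cam("wrist"); save(c[0],"w7",1.25)
c=cam("side");save(c[0][100:240,220:380],"sd7",5)
c=cam("scene");save(c[0][100:240,190:350],"sc7",5)
```

```text
[508.19736337 159.07459437 281.36244825] [3.13805302e+00 2.07650550e-03 1.69135015e+00] 0.22157577514376398 [-0.82899277  0.37306295 -2.74900392] [-0.00493095 -0.0628599  -0.06235223]
```

View pics/sd7.png

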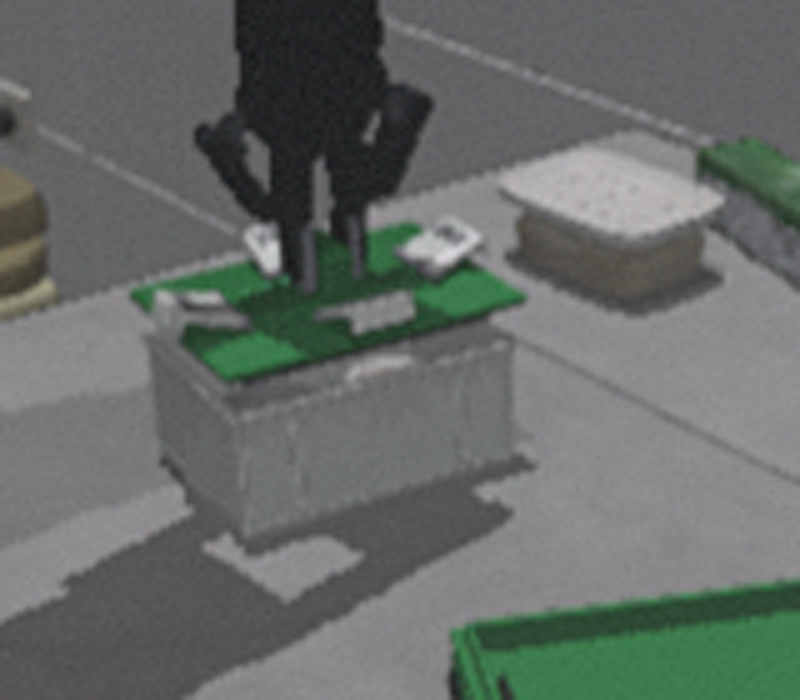

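View pics/sc7.png

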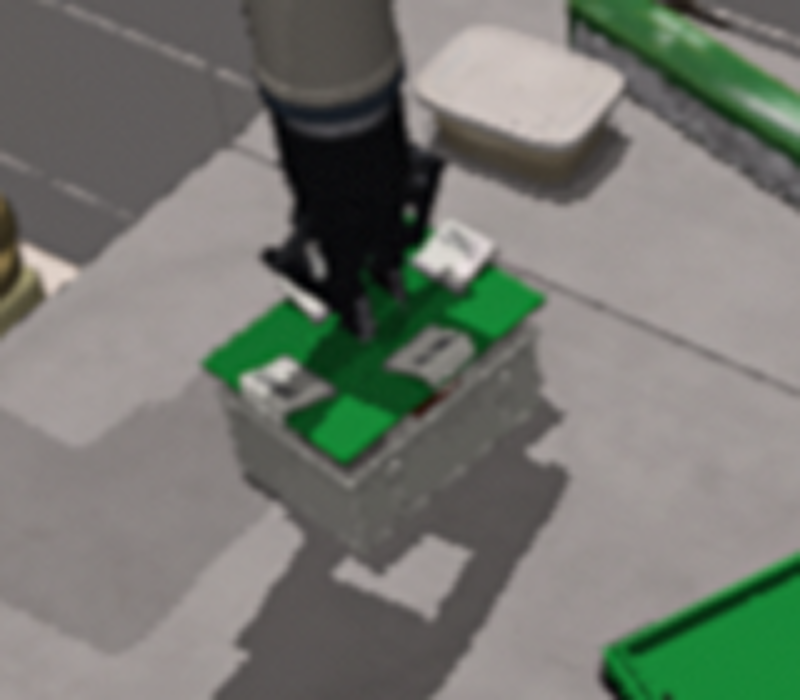

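carry_out(steps=[[[5,0,0,0.003,0],[5,0,0,0.006,0],[5,0,0,0.008,0],[5,0,0,0.01,0],[5,0,0,0.012,0],[5,0,0,0.012,0]]])

```text
clock: 8.55
eef_pos: [508.2, 159.1, 269.5]
tcp_rot: [3.137, 0.002, 1.691]
contact_force: [0.4, 0.9, -2.3]
opening: 0.222
```

carry_out(steps=[[[5,0,0,0.0015,0],[5,0,0,0.003,0],[5,0,0,0.0045,0],[5,0,0,0.006,0],[5,0,0,0.006,0]]])

```text
clock: 9.05
eef_pos: [508.2, 159.0, 263.3]
tcp_rot: [3.138, 0.002, 1.691]
contact_force: [0.7, -0.2, -1.8]
opening: 0.222
```

carry_out(steps=[[[5,0,0,0.001,0],[5,0,0,0.002,0],[5,0,0,0.003,0],[5,0,0,0.003,0]]])

```text
clock: 9.45
eef_pos: [508.3, 159.0, 260.5]
tcp_rot: [3.138, 0.002, 1.691]
contact_force: [-0.6, -0.2, 0.5]
opening: 0.221
```

carry_out(steps=[[[5,0,0,0.0005,0],[5,0,0,0.001,0],[5,0,0,0.001,0]]])

```text
clock: 9.75
eef_pos: [508.3, 159.0, 260.4]
tcp_rot: [3.138, 0.002, 1.691]
contact_force: [-3.1, -2.6, 11.6]
opening: 0.221
```

Run:
```python
from h import *
s=r.sense();print(s["eef_pos"],s["tcp_rot"],s["opening"],s["contact_force"],s["wrist_torque"])
c=cam("wrist"); save(c[0],"w8",1.25)
c=cam("side");save(c[0][100:240,220:380],"sd8",5)
```

```text
[508.29339083 159.03768884 260.42376097] [3.13778420e+00 2.03293308e-03 1.69138820e+00] 0.22092673522698547 [-3.1456682  -2.58794792 11.56744254] [-0.21364959  0.97975338  0.03503173]
```

View pics/sd8.png

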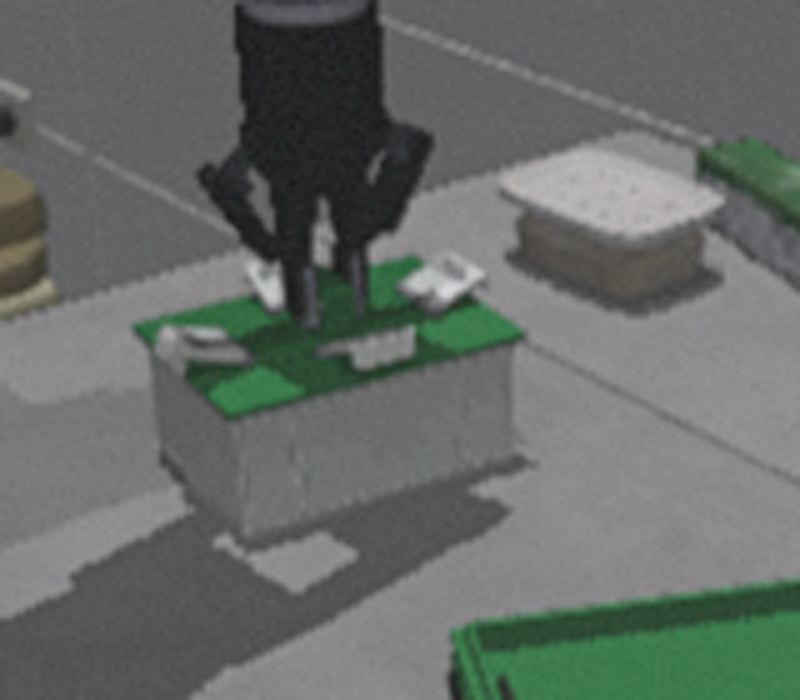

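View pics/w8.png

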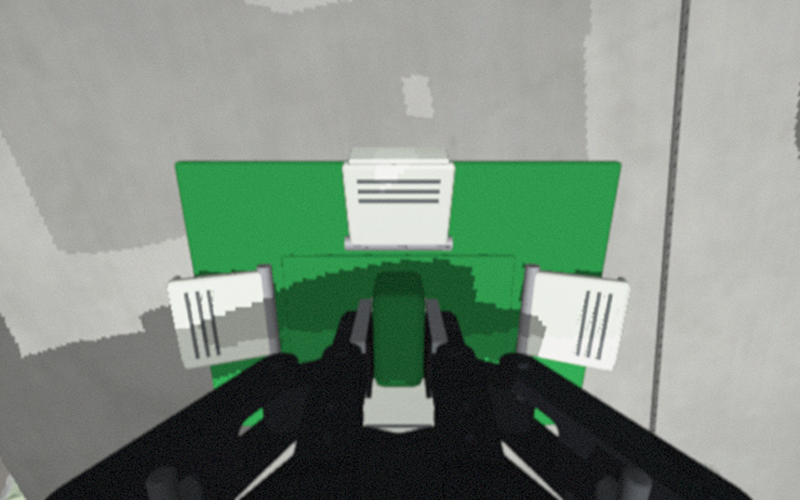

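carry_out(steps=[[[28,0,0,0,0],[36,0,0,0,0],[45,0,0,0,0],[45,0,0,0,0],[45,0,0,-0.01,0],[45,0,0,-0.03,0],[45,0,0,-0.05,0],[45,0,0,-0.055,0]]])

```text
clock: 10.65
eef_pos: [508.8, 159.3, 317.9]
tcp_rot: [3.134, 0.001, 1.691]
contact_force: [-0.6, 0.1, -0.4]
opening: 0.447
```

Run:
```python
from h import *
s=r.sense();print(s["eef_pos"],s["tcp_rot"],s["opening"],s["contact_force"],s["wrist_torque"])
c=cam("wrist"); save(c[0],"w9",1.25)
np.savez("w9.npz",im=c[0],K=c[1],e=c[2],R=c[3])
c=cam("side");save(c[0][100:240,220:380],"sd9",5)
```

```text
[508.79415084 159.33964967 317.8507645 ] [3.13424433e+00 1.40129387e-03 1.69138969e+00] 0.4465641257139298 [-0.56379533  0.08598922 -0.43385562] [-0.00631835 -0.03092962  0.02018227]
```

View pics/w9.png

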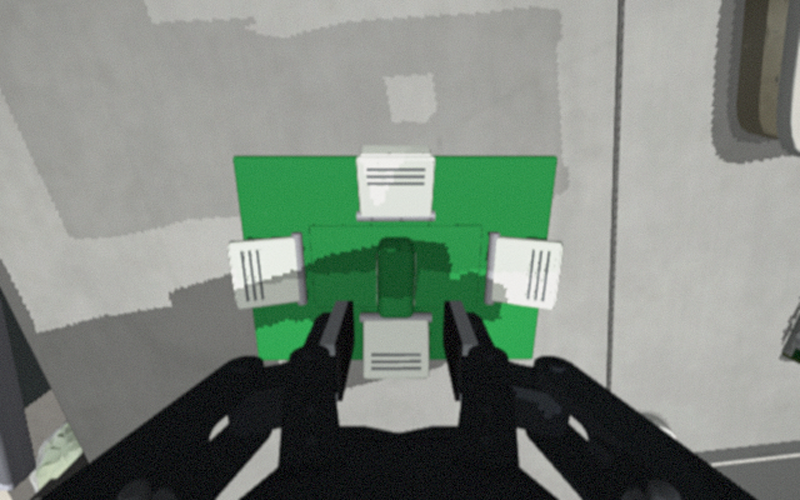

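View pics/sd9.png

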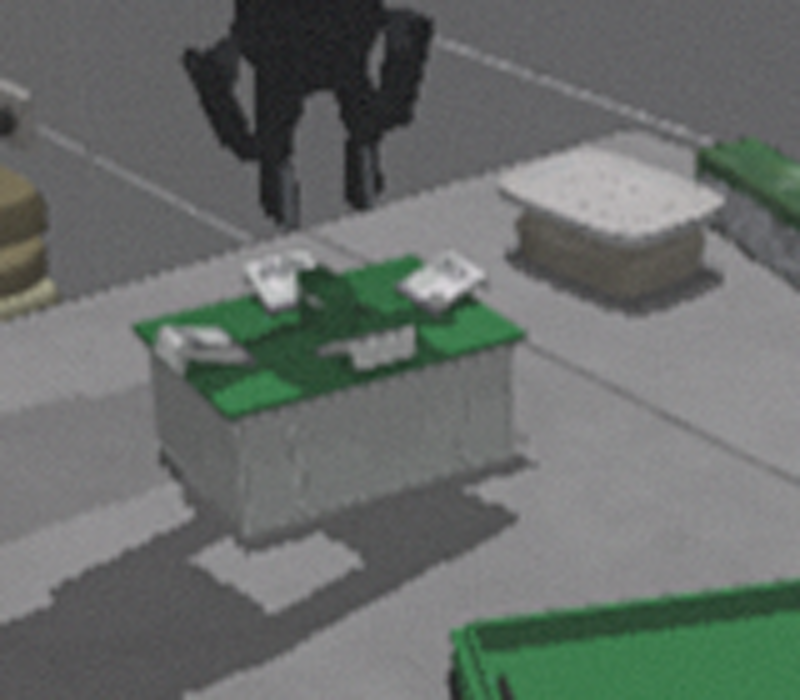

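carry_out(steps=[[[0,0,0.03,0,0],[0,0,0.06,0,0],[0,0,0.078,0,0],[0,0,0.078,0.015,0],[0,0,0.078,0.028,0],[0,0,0.078,0.032,0],[0,0,0.078,0.032,0]]])

```text
clock: 11.45
eef_pos: [584.5, 168.3, 283.1]
tcp_rot: [3.139, 0.002, 1.692]
contact_force: [0.1, -0.2, 0.5]
opening: -0.003
```

Run:
```python
from h import *
s=r.sense();print(s["eef_pos"],s["tcp_rot"],s["opening"],s["contact_force"],s["wrist_torque"])
e=s["eef_pos"];R=Ro.from_euler('xyz',s["tcp_rot"]).as_matrix()
print("tip",e+R@[0,0,173])
c=cam("wrist"); save(c[0],"w10",1.25)
c=cam("side");save(c[0][80:240,220:400],"sd10",4)
```

```text
[584.5212558  168.31583353 283.0972434 ] [3.13926204e+00 2.18657799e-03 1.69159906e+00] -0.0033512148713902186 [ 0.07575986 -0.21065415  0.54569663] [-0.02055651 -0.02204683 -0.00265815]
tip [584.96709832 167.98890236 110.09812681]
```

View pics/w10.png

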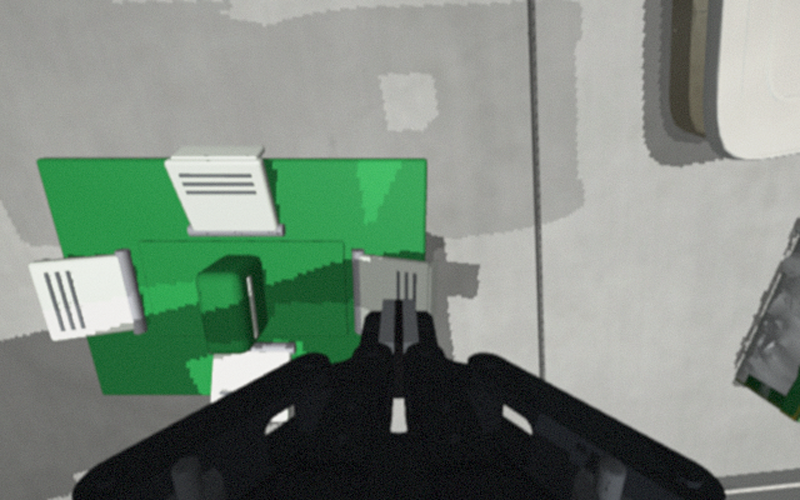

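View pics/sd10.png

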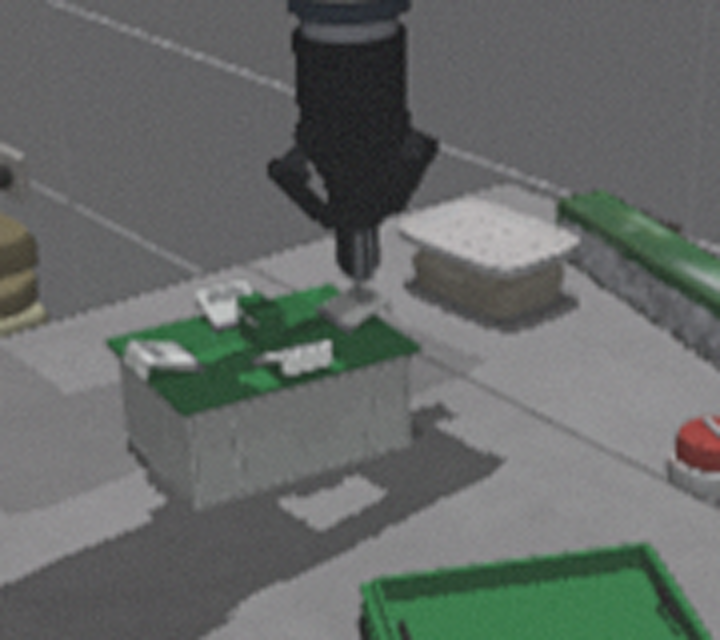

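carry_out(steps=[[[0,0,0.003,0.005,0],[0,0,0.003,0.009,0],[0,0,0.003,0.012,0],[0,0,0.003,0.015,0],[0,0,0.003,0.018,0],[0,0,0.003,0.02,0],[0,0,0.003,0.022,0],[0,0,0.003,0.022,0]]])

```text
clock: 12.35
eef_pos: [588.7, 168.9, 262.7]
tcp_rot: [3.136, 0.002, 1.692]
contact_force: [1.8, 0.7, 2.3]
opening: -0.002
```

carry_out(steps=[[[0,0,-0.001,0.002,0],[0,0,-0.001,0.0035,0],[0,0,-0.001,0.0045,0],[0,0,-0.001,0.0045,0]]])

```text
clock: 12.75
eef_pos: [587.9, 168.8, 259.4]
tcp_rot: [3.135, 0.002, 1.691]
contact_force: [-1.0, -0.3, 15.6]
opening: 0.001
```

carry_out(steps=[[[0,0,0,0.001,0],[0,0,0,0.001,0],[0,0,0,-0.01,0],[0,0,0,-0.035,0],[0,0,0,-0.055,0],[0,0,0,-0.055,0]]])

```text
clock: 13.35
eef_pos: [587.9, 169.0, 316.8]
tcp_rot: [3.133, 0.001, 1.692]
contact_force: [-0.4, 0.5, 0.1]
opening: -0.006
```

Run:
```python
from h import *
s=r.sense();print(s["eef_pos"],s["tcp_rot"],s["opening"],s["contact_force"],s["wrist_torque"])
c=cam("wrist"); save(c[0],"w11",1.25)
c=cam("side");save(c[0][80:240,220:400],"sd11",4)
```

```text
[587.88110296 169.04401042 316.75420287] [3.13268298e+00 1.04602931e-03 1.69151933e+00] -0.005507406706766837 [-0.35440599  0.50076626  0.14604574] [0.00904606 0.00135445 0.04511716]
```

View pics/w11.png

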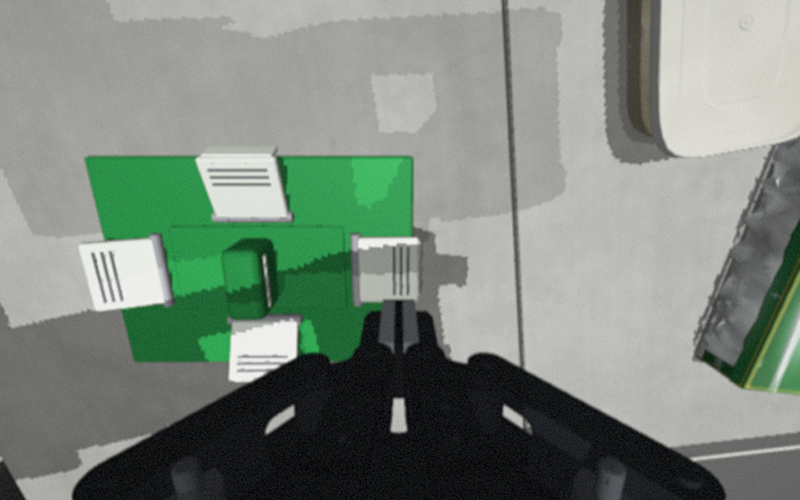

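View pics/sd11.png

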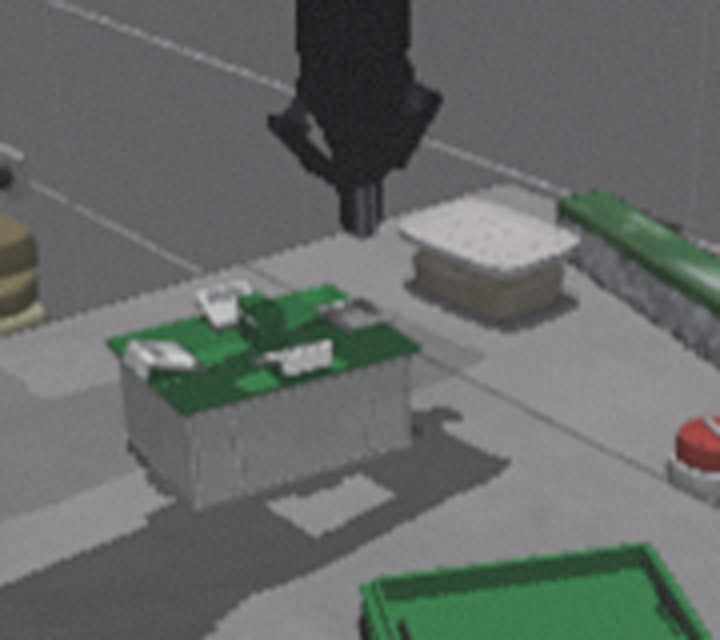

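carry_out(steps=[[[0,0.02,-0.03,0,0],[0,0.042,-0.062,0,0],[0,0.054,-0.08,0,0],[0,0.054,-0.08,0.02,0],[0,0.054,-0.08,0.032,0],[0,0.054,-0.08,0.034,0],[0,0.054,-0.08,0.034,0]]])

```text
clock: 14.15
eef_pos: [501.4, 212.4, 278.7]
tcp_rot: [3.138, 0.002, 1.691]
contact_force: [0.0, 0.0, 0.4]
opening: -0.001
```

```bash
cat >> h.py <<'E'
def lidpos():
    s=r.sense();e=s["eef_pos"];R=Ro.from_euler('xyz',s["tcp_rot"]).as_matrix()
    t=e+R@[0,0,173]; v=t[:2]-[508.3,159.2]; a=np.radians(6.88)
    print("tip in lid",(v@[np.cos(a),np.sin(a)]).round(1),(v@[-np.sin(a),np.cos(a)]).round(1),"z",t[2].round(1),"rot",s["tcp_rot"].round(3),"F",s["contact_force"].round(1))
E
python3 -c "
from h import *
lidpos()"
```

```text
tip in lid 0.1 53.3 z 105.7 rot [3.138e+00 2.000e-03 1.691e+00] F [0.  0.  0.4]
```

carry_out(steps=[[[0,0,0,0.003,0],[0,0,0,0.006,0],[0,0,0,0.009,0],[0,0,0,0.012,0],[0,0,0,0.015,0],[0,0,0,0.017,0],[0,0,0,0.0185,0],[0,0,0,0.0185,0]]])

```text
clock: 14.95
eef_pos: [501.6, 212.4, 260.1]
tcp_rot: [3.138, 0.002, 1.691]
contact_force: [0.4, 2.1, 2.3]
opening: 0.004
```

```bash
python3 -c "
from h import *
lidpos()"
```

```text
tip in lid 0.4 53.3 z 87.1 rot [3.138e+00 2.000e-03 1.691e+00] F [0.4 2.1 2.3]
```

carry_out(steps=[[[0,0,0,0.001,0],[0,0,0,0.002,0],[0,0,0,0.0025,0],[0,0,0,0.0025,0]]])

```text
clock: 15.35
eef_pos: [501.7, 212.5, 259.3]
tcp_rot: [3.137, 0.002, 1.691]
contact_force: [-5.8, 0.2, 24.3]
opening: 0.005
```

carry_out(steps=[[[0,0,0,-0.01,0],[0,0,0,-0.035,0],[0,0,0,-0.055,0],[0,-0.018,-0.027,-0.055,0],[0,-0.036,-0.054,-0.055,0],[0,-0.05,-0.075,-0.055,0],[0,-0.053,-0.08,-0.055,0],[0,-0.053,-0.08,-0.055,0]]])

```text
clock: 16.15
eef_pos: [428.0, 149.9, 314.1]
tcp_rot: [3.138, 0.002, 1.691]
contact_force: [-0.1, 0.4, -0.6]
opening: -0.004
```

Run:
```python
from h import *
lidpos()
print(r.sense()["eef_pos"])
c=cam("wrist"); save(c[0],"w12",1.25)
```

```text
tip in lid -80.1 0.0 z 141.1 rot [3.138e+00 2.000e-03 1.691e+00] F [-0.1  0.4 -0.6]
[427.99197425 149.92154991 314.11588403]
```

View pics/w12.png

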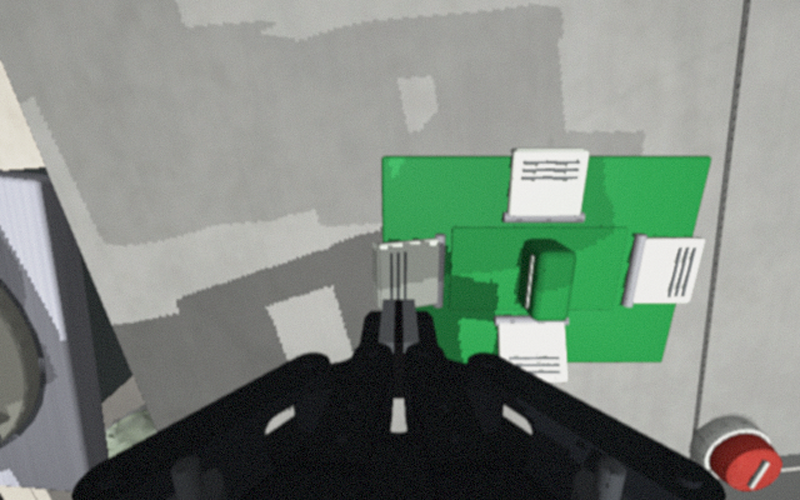

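carry_out(steps=[[[0,0,0,0.018,0],[0,0,0,0.03,0],[0,0,0,0.036,0],[0,0,0,0.04,0],[0,0,0,0.043,0],[0,0,0,0.046,0],[0,0,0,0.049,0],[0,0,0,0.051,0]]])

```text
clock: 17.0
eef_pos: [429.0, 150.4, 263.3]
tcp_rot: [3.137, 0.002, 1.691]
contact_force: [-2.4, 0.1, 5.1]
opening: 0.002
```

carry_out(steps=[[[0,0,0,0.001,0],[0,0,0,0.002,0],[0,0,0,0.0025,0],[0,0,0,0.0025,0]]])

```text
clock: 17.4
eef_pos: [429.0, 150.4, 260.8]
tcp_rot: [3.137, 0.002, 1.691]
contact_force: [-2.2, 0.4, 2.0]
opening: -0.001
```

```bash
python3 -c "
from h import *
lidpos()"
```

```text
tip in lid -79.0 0.4 z 87.8 rot [3.137e+00 2.000e-03 1.691e+00] F [-2.2  0.4  2. ]
```

carry_out(steps=[[[0,0,0,0.001,0],[0,0,0,0.002,0],[0,0,0,0.003,0],[0,0,0,0.003,0]]])

```text
clock: 17.8
eef_pos: [429.0, 150.4, 259.1]
tcp_rot: [3.137, 0.002, 1.691]
contact_force: [-9.0, -2.1, 28.2]
opening: 0.001
```

carry_out(steps=[[[0,0,0,-0.01,0],[0,0,0,-0.035,0],[0,0,0,-0.055,0],[0,-0.018,0.027,-0.055,0],[0,-0.036,0.054,-0.055,0],[0,-0.05,0.074,-0.055,0],[0,-0.053,0.079,-0.055,0],[0,-0.053,0.079,-0.055,0]]])

```text
clock: 18.6
eef_pos: [514.0, 107.0, 314.4]
tcp_rot: [3.137, 0.002, 1.69]
contact_force: [-0.5, 0.6, -0.8]
opening: -0.002
```

Run:
```python
from h import *
lidpos()
print(r.sense()["eef_pos"])
c=cam("wrist"); save(c[0],"w13",1.25)
```

```text
tip in lid 0.3 -52.8 z 141.4 rot [3.137e+00 2.000e-03 1.690e+00] F [-0.5  0.6 -0.8]
[513.98919722 107.00390937 314.41176173]
```

View pics/w13.png

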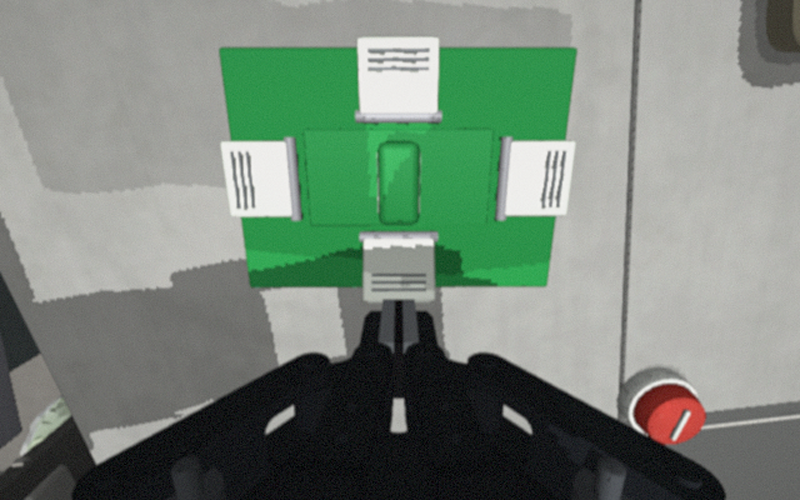

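Three tabs lie flat: right, left and top in the view. Only the bottom one, at (398,268), still stands.

carry_out(steps=[[[0,0,0,0.018,0],[0,0,0,0.03,0],[0,0,0,0.036,0],[0,0,0,0.04,0],[0,0,0,0.043,0],[0,0,0,0.046,0],[0,0,0,0.049,0],[0,0,0,0.051,0]]])

```text
clock: 19.45
eef_pos: [513.7, 107.1, 263.4]
tcp_rot: [3.136, 0.002, 1.69]
contact_force: [0.6, -1.1, 5.8]
opening: -0.001
```

carry_out(steps=[[[0,0,0,0.001,0],[0,0,0,0.002,0],[0,0,0,0.003,0],[0,0,0,0.003,0]]])

```text
clock: 19.85
eef_pos: [513.8, 107.1, 260.4]
tcp_rot: [3.136, 0.002, 1.69]
contact_force: [0.1, -1.1, 2.6]
opening: -0.001
```

```bash
python3 -c "
from h import *
lidpos()"
```

```text
tip in lid 0.1 -52.7 z 87.4 rot [3.136e+00 2.000e-03 1.690e+00] F [ 0.1 -1.1  2.6]
```

carry_out(steps=[[[0,0,0,0.001,0],[0,0,0,0.002,0],[0,0,0,0.003,0],[0,0,0,0.003,0]]])

```text
clock: 20.25
eef_pos: [513.9, 107.1, 259.2]
tcp_rot: [3.136, 0.002, 1.69]
contact_force: [-7.5, -5.0, 28.0]
opening: 0.0
```

carry_out(steps=[[[0,0,0,-0.01,0],[0,0,0,-0.035,0],[0,0,0,-0.07,0],[0,-0.01,0,-0.11,0],[0,-0.03,0,-0.14,0],[0,-0.03,0,-0.14,0],[0,-0.03,0,-0.14,0]]])

```text
clock: 20.95
eef_pos: [516.6, 77.5, 399.5]
tcp_rot: [3.135, 0.002, 1.689]
contact_force: [-0.5, 0.5, 0.1]
opening: 0.0
```

Run:
```python
from h import *
lidpos()
c=cam("wrist"); save(c[0],"w14",1.25)
c=cam("side");save(c[0][100:240,220:380],"sd14",5)
c=cam("scene");save(c[0][100:300,190:400],"sc14",3.5)
```

```text
tip in lid -0.4 -82.4 z 226.5 rot [3.135e+00 2.000e-03 1.689e+00] F [-0.5  0.5  0.1]
```

View pics/w14.png

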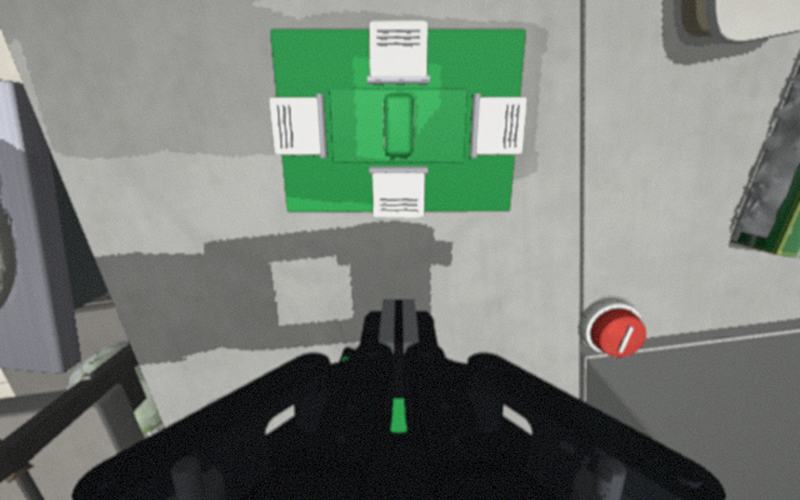

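View pics/sd14.png

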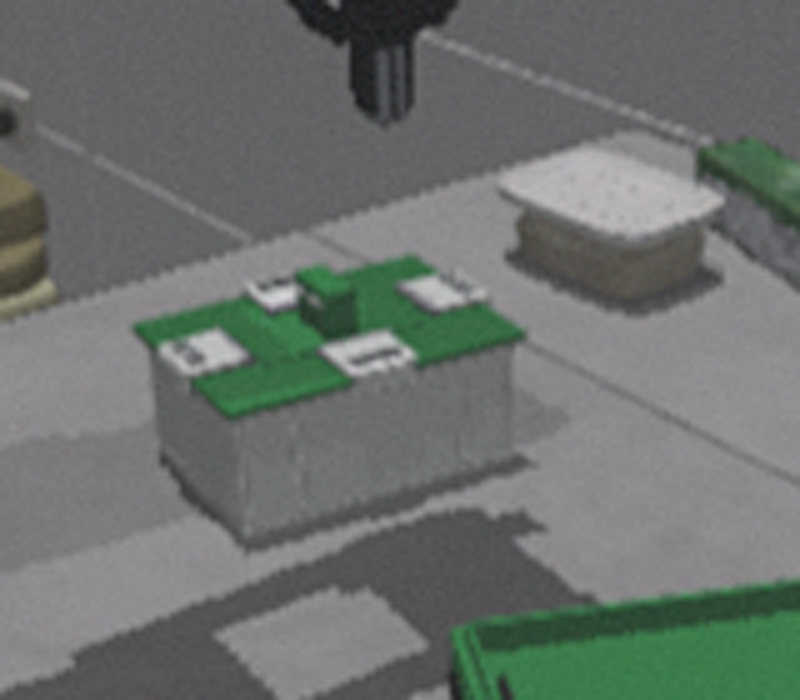

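View pics/sc14.png

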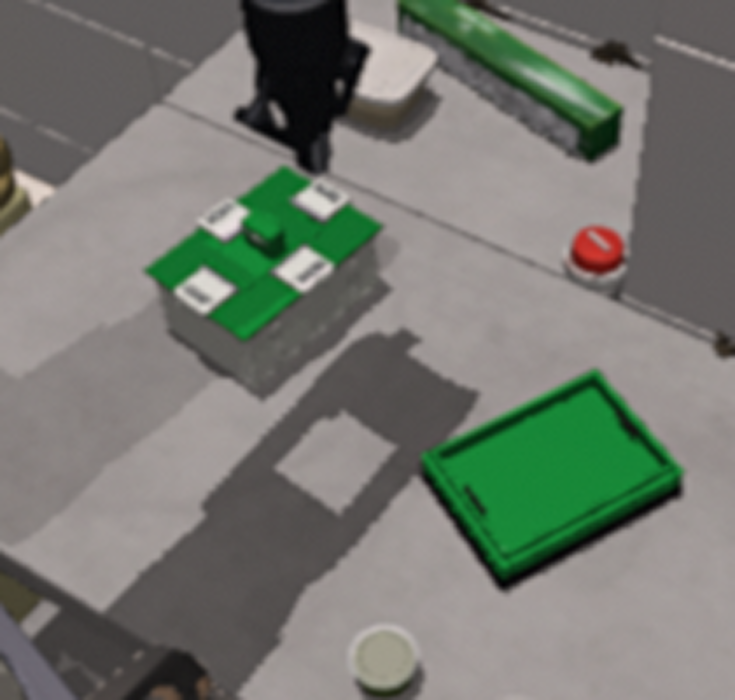

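Run:
```python
from h import *
print(workorder.sign_off()); print(r.sense()["clock"])
```

```text
the job is handed in; nothing more can be done
None
the job is handed in; nothing more can be done
```

I moved the lid from the caddy onto the food box by its grip bar and pressed all four tabs flat. I handed the job in at about 21 s of the 48 s allowed.

- **Lid seating:** The lid came down level and met the rim at the expected seated height (TCP z 260.4 mm), with about 12 N of contact force. The pictures after I let go showed it sitting on the rim with all four tabs still standing.
- **Tabs:** I pressed +x, +y, −x and −y in turn with the shut fingertips. Each reached its end stop at TCP z 259.1–259.4 mm. The force there was 15.6 N on +x, before a final 1 mm push with no reading taken, and 24–28 N on the other three.
- **Final check:** The last wrist, side and scene pictures show all four tabs flat, the box standing flat in place, and the gripper clear. The timer and the sauce pot show no sign of having moved. The steel cup was outside the last pictures, but the arm never went near it.
- **Disagreement:** The wrist camera put both lid and box about 5 mm further along y than the scene and side cameras did. I placed the lid by the lid-to-box offset, on which all three agreed to about 2 mm.

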